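Pump a ratchet clamp shut on a bottle and hold the squeeze

TASK

Clamp the small bottle standing in the V-block of the bench clamp, so that its stuck cap can be worked loose: squeeze the clamp's two handles together as far as they go and let them spring right back, stroke after stroke, until the jaw's sprung pad meets the bottle; then squeeze just far enough to push the pad about 6 to 7 mm back into the jaw, half of its travel, and finish while still holding the handles like that. More than 10 mm would crush the thin bottle. Work only the handles: do not push the jaw or the bottle by hand, and leave the things nearby alone.

Things in the scene. Friction and masses are not known exactly. Their poses are not given: they have to be found in the camera images.
- handles (a point): Fixed point midway between the clamp's two upright handles, at the height of their grip bars (130 mm above the worktop). x is level: from the handles to the V-block, the way the jaw advances and the line along which the handles are squeezed; z up. Base plate 80 mm wide, from 65 mm behind to 250 mm ahead of here. Housing under the handles: 90 (x) x 41 mm, top 84 mm above the worktop.
- handle_rear (a joint): Swing of the rear (-x) handle, rad: 0 sprung open, 0.14 squeezed to its stop; the front handle is geared to it and mirrors it. A full squeeze moves the pawl 15 mm forward; after some lost motion it catches a tooth of the jaw's bar (teeth 8 mm apart) and carries the jaw the rest. On full release it clicks back: 8 mm of jaw travel a full stroke (the first: 7 to 15 mm).
- grip_rear (a point): Centre of the rear handle's grip bar; moves with the handle. Each bar is black, level, 12 mm in diameter and 50 mm long across the clamp, 100 mm above its handle's hinge. Over their outsides the two bars measure 66 mm when open and 38 mm squeezed to the stop.
- grip_front (a point): Centre of the front handle's grip bar, equal to the rear one and nearer the V-block. A spring opens the handles (1 to 3 N at each bar); with the pad pressing, the squeeze takes up to about 12 N on each bar.
- jaw (a joint): How far the jaw has been carried toward the bottle, m: 0 to 0.062. Only friction (about 3 N) keeps it there: it stays when the handles are let go, but a pad pressed harder than 3 N pushes it back until 3 N is left. The toothed bar's tail sticks out up to 110 mm behind the handles, 60 mm above the worktop.
- pad (a joint): How far the sprung pad is pushed back into the jaw, m: 0 free, 0.0135 bottomed; 1.2 N per mm. The pad is a black upright plate 44 mm wide, 50 mm high and 6 mm thick on two steel pins, standing 14 mm in front of the jaw's steel plate when free; pressed, that gap shrinks and the pins stick out behind the plate.
- pad_face (a point): Centre of the pad's front face, 68 mm above the worktop.
- bottle_mid (a point): Centre of the small cylindrical bottle, half-way up: 40 mm in diameter, 166 mm high with its cap, about 0.2 kg; it stands loose on the clamp's base plate in a steel V-block 179 to 185 mm forward of the handles; the pad meets its side.
- seat (a point): Point on the clamp's base plate (10 mm above the worktop) under the axis of a bottle seated fully in the V-block, 185 mm forward of the handles.
- spare_tall: Bystander: slender bottle 46 mm in diameter, 216 mm high, standing behind the clamp; origin at the centre of its underside.
- spare_short: Bystander: bottle 44 mm in diameter, 186 mm high, standing behind the clamp; origin at the centre of its underside.
- clear_bottle: Bystander: empty clear oval bottle 65 x 96 mm, 211 mm high, standing behind the clamp; origin at the centre of its underside.
- tape_roll: Bystander: roll of masking tape lying flat, 100 mm across, 25 mm high, behind the clamp; origin at the centre of its underside.

How it is judged:
By the outcome, as a careful person would: the job done as asked, in the order asked, and still so for the second after the job is handed in, while the arm keeps its last pose, push and grip.
It also fails if it takes over 72 s, if anything falls off the work surface, if the arm or the gripper's body presses on something with over 40 N, if the wrist force passes 120 N, or if a joint passes its speed limit or range.

ROBOT

A 7-joint arm with a two-finger parallel gripper is mounted at the origin on a cart in front of the work surface, level with it; the furniture and walls round the work are solid. World frame = base frame: x ahead of the robot, y to its left, z up, the work surface at z = 0. Lengths are in m, angles in rad, forces in N, time in s.
With the tool pointing down it reaches from about 0.4 to 0.85 m from the base axis. Payload 10.4 kg.
Tool frame: the origin (TCP) lies midway between the tips of the shut fingers; the grasp point (between the pads) lies 19 mm behind it; z points along the fingers, y is the line along which they close (so a half turn about z gives the same grasp; the last joint's range is limited). The gripper opens to 85 mm and grips with 20 to 120 N. Pads are 22 mm wide; open, the fingers measure 114 mm over their backs; the gripper's body (76 mm by 85 mm) begins 54 mm behind the grasp point. The pads swing forward as they close: fully open they stand 13 mm farther back than shut.
Start: joints at [1.197, 0.332, -0.065, 1.46, 0.022, 1.35, -0.088], TCP at [0.215, -0.587, 0.211] pointing down, gripper open.
Joint ranges: [-2.6, 2.6], [-0.5, 2.12], [-1.47, 1.34], [0.16, 2.42], [-1.27, 4.41], [0.06, 2.06], [-2.6, 2.6]. Speed limits (rad/s): [2.22, 2.22, 2.79, 2.79, 3.14, 3.14, 3.14].

INTERFACE

Orientations are given as a unit quaternion [x, y, z, w].
In Python, from workcell import monitor, eyes, manip gives the robot as it stands.
- The arm moves only by the tool send_rows, never from a script. Its arguments are lists of equal length, an entry for each row: "offset": the shift along the tool's x, y, z in mm, a list of three; "roll": the turn about the tool's z in rad. In form: {"offset": [[tx, ty, tz], ...], "roll": [roll, ...]}. A call has exactly 5 rows; each row is the pose to reach, as a shift and turn from the pose commanded when the call began, along the tool's axes at that moment; what a row does not reach only later rows make up. A row lasts 1/12 s, in which the tool goes at most 41.7 mm and 7.16 degrees, less where a joint would pass 70% of its speed; a pose out of reach is approached as far as the arm can. A call with a gripper value outside its range is refused whole. "jaw" is the opening, from 0 (shut) to 1 (fully open), set as the call begins (left out, the last holds). The fingers move at their own pace and stop on an object; "newtons" is the grip in N (left out, the last holds). Time passes only in rows, so rows that repeat a pose let the fingers close, or fill a call up. It gives the time, the measured TCP pose, the force and the opening at its end, in the units of the state.
- monitor.get_obs(): the state, without advancing time (a new reading comes with each control period).
- eyes.camera(name): name is "scene" or "top" or "wrist"; returns (picture, depth): 384x512x3 uint8, blue, green, red; 384x512 float32, m along the optical axis (not along the pixel's ray), 0 where there is no reading.
- eyes.camera_params(name): a dict with "fovy" (degrees; the focal length in pixels is half the picture's height over the tangent of half this angle, whatever the lens; pixels are square), "cx", "cy" (the principal point, pixels), "R" (3x3) and "t" (3): a world point X has camera coordinates R X + t. Camera axes: x right, y down, z forward; pixel columns grow to the right and rows downward; lengths in m; the calibration is good to about 2 mm. The wrist camera is an equidistant fisheye: a pixel r from the principal point sees the ray r / f radians off the axis. A picture is of the moment at which its call begins: read the wrist's pose just before it. camera_params takes no time and is no camera call; for the wrist camera it gives the pose at the moment of the call.
- manip.hand_in(): hands the job in, once; it reports no verdict.
The state is a dict: "clock": time; "joint_pos": joint angles; "joint_velocities": joint speeds; "tau": joint torques, N m; "position": TCP position; "ee_rot": TCP orientation; "ft_force": force on the tool from outside, world axes, zero at the start; "torque": the same for the moment, N m; "grip_width": opening from 0.0 (shut) to 1.0 (fully open).
Only numpy, scipy, OpenCV 4.12 (cv2) and the standard library are available. Lean on these libraries where they do the work, as an engineer would, in place of code of your own. Each camera call takes 0.05 s, during which the arm holds its last target. There are 200 camera calls.

## Working session

There is one attempt and no reset: what is moved stays moved. The work goes in short steps, Python scripts to look and compute and a tool call to move; the robot and the scene stay as the last step left them, time stands still between calls to the robot, and variables do not carry over. Pictures are saved under pics/ and viewed, on a budget of 10 in all, crops included, one or two more only if the job needs it, and the job is handed in when it is done.

Besides the shell and the picture viewer there is one more tool, called after "Call:" as a command line: name --pt "numbers of a row" for each row, then --argument value for the rest. send_rows: Moves the arm, as the interface text tells. Its arguments: {"type":"object","properties":{"offset":{"type":"array"},"roll":{"type":"array"},"jaw":{"type":"number"},"newtons":{"type":"number"}},"required":["offset","roll"]}

```bash
mkdir -p pics; ls; cat > h.py <<'E'
import numpy as np, cv2
from workcell import monitor, eyes, manip
def cam(n):
    p=eyes.camera_params(n); im,d=eyes.camera(n); return p,im,d
def foc(p): return 192/np.tan(np.radians(p["fovy"])/2)
def pts(p,d):
    f=foc(p); v,u=np.mgrid[:384,:512]
    c=np.stack([(u-p["cx"])/f*d,(v-p["cy"])/f*d,d],-1)
    return (c-np.array(p["t"]))@np.array(p["R"])
E
python3 - <<'E'
from h import *
print(monitor.get_obs())
ims=[]
for n in("scene","top"):
    p,im,d=cam(n); cv2.imwrite(f"pics/{n}.png",im); np.savez(n,im=im,d=d,P=pts(p,d)); print(n,p, (d>0).mean())
    ims.append(im)
E
```

```text
pics
{'clock': 0.0, 'joint_pos': array([ 1.19739485,  0.33283337, -0.06464525,  1.46094999,  0.0215954 ,
        1.34987338, -0.08850602]), 'joint_velocities': array([-0.00209215, -0.00061533,  0.00090157,  0.00046354, -0.00461641,
        0.00010534, -0.00156565]), 'tau': array([-1.11773606e-03, -6.25446510e+01,  4.81463608e-02, -3.91613138e+01,
        1.60854904e-02,  9.96934745e-03, -2.28394617e-05]), 'position': array([ 0.21460988, -0.5865765 ,  0.2101357 ]), 'ee_rot': array([ 9.84659740e-01,  1.74484178e-01, -1.57279102e-04, -6.66336289e-04]), 'ft_force': array([-0.71939325, -1.11337396,  0.46249879]), 'torque': array([-0.02112724,  0.02883067, -0.06309789]), 'grip_width': 0.9981231722824472}
scene {'fovy': 53.222945313906024, 'cx': 253.874392754389, 'cy': 189.52696087794624, 'R': array([[ 0.7267911 , -0.68678029,  0.01036914],
       [-0.41207678, -0.44806219, -0.79336814],
       [ 0.54951562,  0.57234002, -0.60865382]]), 't': array([-0.43224082,  0.37522314,  0.53049155])} 0.9957987467447916
top {'fovy': 54.562188743756174, 'cx': 253.7186736948445, 'cy': 184.78191059855018, 'R': array([[-0.12347358, -0.99233822,  0.00437502],
       [-0.97048287,  0.11983146, -0.20929267],
       [ 0.20716485, -0.030088  , -0.97784326]]), 't': array([0.13015751, 0.65678734, 0.81462993])} 0.9960683186848959
```

View pics/scene.png

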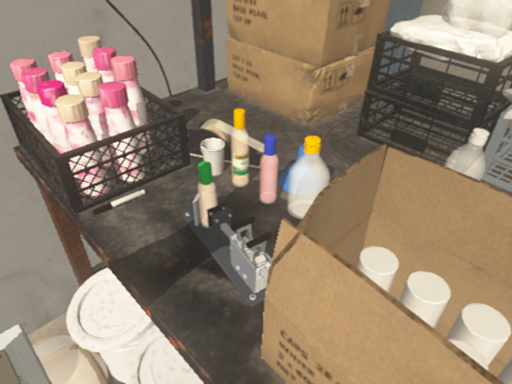

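View pics/top.png

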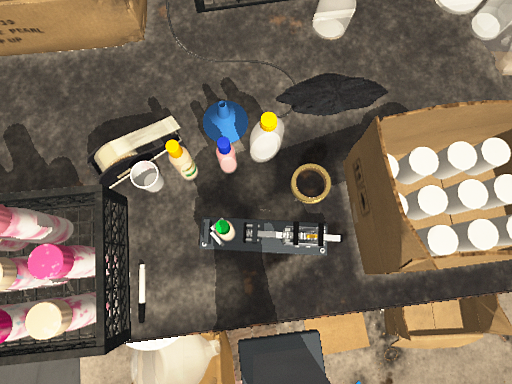

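The scene view shows the clamp (about 230,240), with the green-capped bottle at (207,195) at its far end. In the top view the clamp runs from (200,235) to (340,238). The V-block and bottle are on the left at (222,228), the handles near (300,235), and the tail points right towards the big box.

```bash
python3 - <<'E'
from h import *
z=np.load("top.npz");P=z["P"];im=z["im"]
cv2.imwrite("pics/topc.png",cv2.resize(im[205:265,190:350],None,fx=5,fy=5,interpolation=cv2.INTER_CUBIC))
hsv=cv2.cvtColor(im,cv2.COLOR_BGR2HSV)
sub=np.zeros(im.shape[:2],bool);sub[205:265,190:350]=1
g=sub&(hsv[...,0]>45)&(hsv[...,0]<85)&(hsv[...,1]>120)
print("cap",g.sum(),np.median(P[g],0),P[g].max(0))
# height map over clamp
Q=P[205:265,190:350].reshape(-1,3)
for lo,hi in((.12,.145),(.10,.12),(.075,.09),(.05,.07),(.004,.02)):
    m=(Q[:,2]>lo)&(Q[:,2]<hi);q=Q[m]
    print(lo,hi,m.sum(),q.min(0).round(3),q.max(0).round(3),np.median(q,0).round(3))
b=(Q[:,2]>.005)&(Q[:,2]<.016)
np.save("q.npy",Q)
m=cv2.connectedComponentsWithStats(((P[...,2]>.115)&(P[...,2]<.15)&sub).astype(np.uint8))
for i in range(1,m[0]):
    k=m[1]==i
    print(m[2][i],P[k].mean(0).round(4))
mm=(P[...,2]>.006)&(P[...,2]<.2)&sub
r=cv2.minAreaRect((P[mm][:,:2]*1000).astype(np.float32));print(r)
for u in range(255,345,3): print(u,[(round(float(P[v,u,0]),3),round(float(P[v,u,1]),3),round(float(P[v,u,2]),3)) for v in (230,236,242)])
E
```

```text
cap 159 [0.56713667 0.12605182 0.17555709] [0.58091197 0.14023824 0.17888026]
0.12 0.145 355 [ 0.506 -0.088  0.12 ] [0.586 0.146 0.142] [ 0.543 -0.028  0.133]
0.1 0.12 51 [ 0.517 -0.076  0.1  ] [0.586 0.146 0.12 ] [0.551 0.11  0.117]
0.075 0.09 327 [ 0.508 -0.098  0.075] [0.6   0.162 0.09 ] [ 0.549 -0.005  0.082]
0.05 0.07 589 [ 0.51 -0.14  0.05] [0.603 0.18  0.07 ] [0.546 0.005 0.066]
0.004 0.02 2307 [ 0.468 -0.17   0.004] [0.633 0.218 0.02 ] [0.543 0.04  0.01 ]
[215 220  18  18 111] [0.5623 0.1229 0.1259]
[293 221   6  24 133] [ 0.5404 -0.0253  0.1333]
[316 223   8  23 149] [ 0.5307 -0.0775  0.1319]
((549.4937133789062, 27.325042724609375), (338.6251525878906, 79.9161148071289), 79.77244567871094)
255 [(0.559, 0.059, 0.094), (0.546, 0.061, 0.093), (0.534, 0.062, 0.077)]
258 [(0.561, 0.052, 0.065), (0.547, 0.053, 0.065), (0.536, 0.054, 0.011)]
261 [(0.565, 0.043, 0.009), (0.546, 0.046, 0.064), (0.536, 0.047, 0.009)]
264 [(0.564, 0.035, 0.008), (0.545, 0.04, 0.066), (0.535, 0.039, 0.009)]
267 [(0.563, 0.028, 0.011), (0.544, 0.033, 0.066), (0.534, 0.032, 0.009)]
270 [(0.562, 0.021, 0.
[... 1177 characters left out ...]
019)]
318 [(0.539, -0.075, 0.13), (0.526, -0.073, 0.131), (0.514, -0.071, 0.129)]
321 [(0.538, -0.08, 0.135), (0.525, -0.078, 0.135), (0.513, -0.076, 0.137)]
324 [(0.541, -0.099, 0.072), (0.528, -0.099, 0.065), (0.516, -0.107, 0.013)]
327 [(0.545, -0.122, -0.001), (0.527, -0.105, 0.067), (0.516, -0.116, 0.001)]
330 [(0.544, -0.129, -0.001), (0.526, -0.112, 0.068), (0.515, -0.124, -0.002)]
333 [(0.543, -0.137, -0.002), (0.526, -0.119, 0.066), (0.514, -0.131, 0.001)]
336 [(0.542, -0.144, -0.0), (0.525, -0.126, 0.065), (0.513, -0.139, -0.001)]
339 [(0.541, -0.151, 0.002), (0.524, -0.134, 0.063), (0.512, -0.145, 0.004)]
342 [(0.541, -0.159, -0.001), (0.523, -0.14, 0.066), (0.511, -0.153, 0.002)]
```

View pics/topc.png

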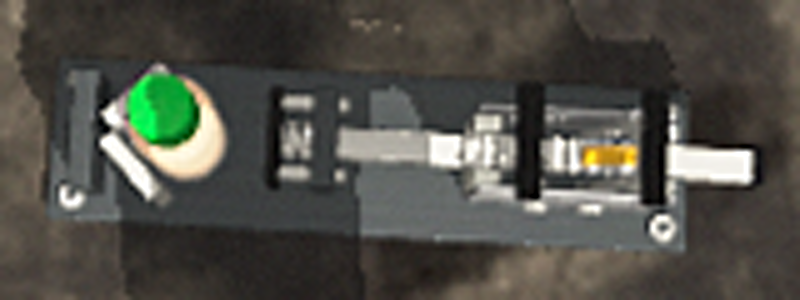

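The crop shows the green cap at about (165,108) and the pad's black plate at (273,138). The steel jaw plate is at (325,138), and the two black grip bars are at (530,140) and (653,145). I'll check the box obstacle next.

```bash
python3 - <<'E'
from h import *
o=np.array([.5354,-.052]);a=np.radians(79.65);ex=np.array([np.cos(a),np.sin(a)]);ey=np.array([-ex[1],ex[0]])
for n in("top","scene"):
    P=np.load(n+".npz")["P"].reshape(-1,3)
    P=P[(abs(P[:,1]+.4)<.6)&(P[:,0]<1.0)&(P[:,0]>.2)]
    b=P[(P[:,1]<-.15)&(P[:,2]>.03)]
    print(n,"box",b.min(0).round(3),b.max(0).round(3))
    for y0 in np.arange(-.6,-.14,.04):
        s=b[abs(b[:,1]-y0)<.02]
        if len(s)>5: print(round(y0,2),"x",s[:,0].min().round(3),"z near",np.percentile(s[s[:,0]<s[:,0].min()+.05][:,2],95).round(3),"zmax",np.percentile(s[:,2],99).round(3))
    L=np.c_[(P[:,:2]-o)@ex,(P[:,:2]-o)@ey,P[:,2]]
    # jaw profile along clamp axis
    c=L[(abs(L[:,1])<.018)&(L[:,0]>.05)&(L[:,0]<.2)]
    for x in np.arange(.06,.2,.004):
        s=c[abs(c[:,0]-x)<.002]
        if len(s): print(round(x,3),s[:,2].max().round(3),end='; ')
    print()
    k=L[(abs(L[:,1])<.05)&(L[:,0]>.13)&(L[:,0]<.23)&(L[:,2]>.15)];print("cap local",k.mean(0),k.min(0),k.max(0))
E
```

```text
top box [ 0.428 -0.669  0.03 ] [ 1.    -0.157  0.306]
-0.6 x 0.928 z near 0.119 zmax 0.122
-0.56 x 0.447 z near 0.034 zmax 0.132
-0.52 x 0.445 z near 0.094 zmax 0.176
-0.48 x 0.428 z near 0.124 zmax 0.229
-0.44 x 0.428 z near 0.141 zmax 0.301
-0.4 x 0.429 z near 0.198 zmax 0.303
-0.36 x 0.429 z near 0.299 zmax 0.303
-0.32 x 0.429 z near 0.299 zmax 0.303
-0.28 x 0.433 z near 0.299 zmax 0.304
-0.24 x 0.43 z near 0.3 zmax 0.304
-0.2 x 0.429 z near 0.297 zmax 0.301
-0.16 x 0.619 z near 0.3 zmax 0.301
0.06 0.067; 0.064 0.068; 0.068 0.067; 0.072 0.067; 0.076 0.068; 0.08 0.068; 0.084 0.068; 0.088 0.067; 0.092 0.068; 0.096 0.068; 0.1 0.067; 0.104 0.087; 0.108 0.096; 0.112 0.097; 0.116 0.097; 0.12 0.096; 0.124 0.088; 0.128 0.087; 0.132 0.088; 0.136 0.095; 0.14 0.095; 0.144 0.012; 0.148 0.014; 0.152 0.013; 0.156 0.012; 0.16 0.013; 0.164 0.124; 0.168 0.176; 0.172 0.178; 0.176 0.178; 0.18 0.179; 0.184 0.178; 0.188 0.179; 0.192 0.178; 0.196 0.177; 
cap local [ 1.81786107e-01 -1.32464653e-04  1.74367681e-01] [ 0.16903329 -0.01449725  0.15015344] [0.19606119 0.01257536 0.17888026]
scene box [ 0.423
[... 190 characters left out ...]
0.425 z near 0.297 zmax 0.302
-0.28 x 0.423 z near 0.296 zmax 0.301
-0.24 x 0.423 z near 0.297 zmax 0.3
-0.2 x 0.423 z near 0.295 zmax 0.3
0.06 0.067; 0.064 0.066; 0.068 0.067; 0.072 0.067; 0.076 0.067; 0.08 0.067; 0.084 0.066; 0.088 0.068; 0.092 0.067; 0.096 0.067; 0.1 0.068; 0.104 0.092; 0.108 0.096; 0.112 0.096; 0.116 0.095; 0.12 0.093; 0.124 0.01; 0.128 0.086; 0.132 0.093; 0.136 0.093; 0.14 0.091; 0.144 0.01; 0.148 0.01; 0.152 0.01; 0.156 0.013; 0.16 0.124; 0.164 0.174; 0.168 0.176; 0.172 0.177; 0.176 0.178; 0.18 0.176; 0.184 0.176; 0.188 0.177; 0.192 0.175; 0.196 0.066; 
cap local [0.17430162 0.00414796 0.16704606] [ 0.16524487 -0.01229271  0.15011966] [0.19214361 0.01549291 0.17761349]
```

Call:
send_rows --pt "0 0 -35" --pt "0 0 -70" --pt "0 0 -105" --pt "0 0 -140" --pt "0 0 -170" --roll '[0,0,0,0,0]' --jaw 1 --newtons 20

```text
clock: 0.52
position: [0.2147, -0.5867, 0.3832]
ee_rot: [0.985, 0.174, 0.0, 0.0]
ft_force: [0.7, -0.0, 0.8]
grip_width: 1.001
```

Call:
send_rows --pt "25 -20 0" --pt "52 -42 0" --pt "80 -65 0" --pt "110 -89 0" --pt "140 -113 0" --roll '[0,0,0,0,0]'

```text
clock: 0.93
position: [0.3079, -0.4311, 0.3806]
ee_rot: [0.985, 0.174, -0.0, -0.0]
ft_force: [0.7, 1.2, 0.3]
grip_width: 0.994
```

Call:
send_rows --pt "30 -24 0" --pt "60 -48 0" --pt "90 -73 0" --pt "120 -97 0" --pt "150 -121 0" --roll '[0,0,0,0,0]'

```text
clock: 1.35
position: [0.4072, -0.2656, 0.3808]
ee_rot: [0.985, 0.174, -0.0, 0.0]
ft_force: [-0.2, 0.1, 0.1]
grip_width: 1.002
```

Call:
send_rows --pt "30 -24 0" --pt "60 -48 0" --pt "90 -73 0" --pt "120 -97 0" --pt "150 -121 0" --roll '[0,0,0,0,0]'

```text
clock: 1.77
position: [0.5064, -0.1006, 0.3809]
ee_rot: [0.985, 0.174, -0.0, 0.0]
ft_force: [0.3, -0.0, 0.1]
grip_width: 0.998
```

Call:
send_rows --pt "15 -12 0" --pt "30 -24 0" --pt "45 -37 0" --pt "45 -37 0" --pt "45 -37 0" --roll '[0.1,0.2,0.3,0.42,0.531]'

```text
clock: 2.18
position: [0.5358, -0.0506, 0.3803]
ee_rot: [0.996, -0.092, -0.001, -0.0]
ft_force: [0.1, -0.8, 0.4]
grip_width: 1.004
```

Call:
send_rows --pt "0 0 35" --pt "0 0 70" --pt "0 0 105" --pt "0 0 140" --pt "0 0 170" --roll '[0,0,0,0,0]'

```text
clock: 2.6
position: [0.5346, -0.0522, 0.2083]
ee_rot: [0.996, -0.09, -0.001, 0.0]
ft_force: [1.0, -1.0, 0.0]
grip_width: 0.999
```

```bash
python3 - <<'E'
from h import *
s=monitor.get_obs();print(s["position"],s["ee_rot"])
p,im,d=cam("wrist");print(p)
p2,im2,d2=cam("scene")
cv2.imwrite("pics/w1.png",np.vstack([im,cv2.resize(im2[150:310,170:290],(512,683),interpolation=cv2.INTER_CUBIC)[:216]]) if 0 else np.hstack([im[:, :],cv2.resize(im2[160:310,180:285],(268,384),interpolation=cv2.INTER_CUBIC)]))
np.savez("w1",im=im,d=d,im2=im2,d2=d2)
E
```

```text
[ 0.5345732  -0.05218457  0.20833343] [ 9.95942917e-01 -8.99836512e-02 -8.00355109e-04  8.98038902e-05]
{'fovy': 65.70646984690485, 'cx': 257.28008657426614, 'cy': 189.51177517551724, 'R': array([[-1.79439512e-01, -9.83768974e-01,  2.59483350e-04],
       [-9.49244797e-01,  1.73211552e-01,  2.62549182e-01],
       [-2.58332685e-01,  4.68653840e-02, -9.64918577e-01]]), 't': array([0.04443622, 0.48332108, 0.51523161])}
```

View pics/w1.png

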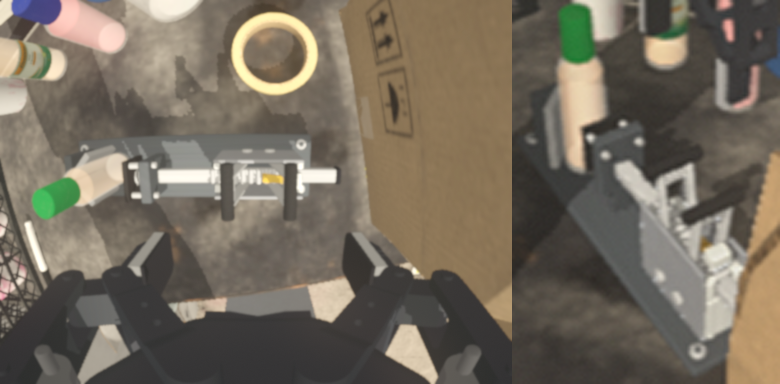

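The wrist view shows the bars at columns 227 and 290 (rows 165–218), centred between the fingers. The pad is at (130,175) and the steel plate at (150,178). I'll cast rays to confirm the midpoint.

```bash
cat >> h.py <<'E'
O=np.array([.5354,-.052]);_a=np.radians(79.65);EX=np.array([np.cos(_a),np.sin(_a)]);EY=np.array([-EX[1],EX[0]])
def wray(p,u,v,z):
    f=foc(p);x=np.array([u-p["cx"],v-p["cy"]],float);r=np.hypot(*x);th=r/f
    c=np.r_[x/max(r,1e-9)*np.sin(th),np.cos(th)]
    R=np.array(p["R"]);C=-R.T@np.array(p["t"]);w=R.T@c
    return C+w*(z-C[2])/w[2]
E
python3 - <<'E'
from h import *
p=eyes.camera_params("wrist")
z=np.load("w1.npz");im=z["im"]
g=cv2.cvtColor(im,cv2.COLOR_BGR2GRAY)
k=(g<50).astype(np.uint8);k[:150]=0;k[225:]=0;k[:,:205]=0;k[:,310:]=0
n,l,s,c=cv2.connectedComponentsWithStats(k)
B=[]
for i in range(1,n):
    if s[i,4]>150:
        w=wray(p,*c[i],.133);B.append(w);print(s[i],c[i],w)
m=np.mean(B,0);print("mid",m,"local",(m[:2]-O)@EX,(m[:2]-O)@EY)
t=monitor.get_obs()["position"][:2];print("tcp local",(t-O)@EX,(t-O)@EY)
E
```

```text
return _methods._mean(a, axis=axis, dtype=dtype,
  ret = ret.dtype.type(ret / rcount)
Traceback (most recent call last):
IndexError: invalid index to scalar variable.
```

```bash
python3 - <<'E'
from h import *
p=eyes.camera_params("wrist")
g=cv2.cvtColor(np.load("w1.npz")["im"],cv2.COLOR_BGR2GRAY)
print(g[205,210:305])
for u,v in((228,165),(227,218),(290,165),(290,218),(227,191),(290,191),(258.5,191)):
    w=wray(p,u,v,.134);print(u,v,w.round(4),((w[:2]-O)@EX).round(4),((w[:2]-O)@EY).round(4))
t=monitor.get_obs()["position"][:2];print("tcp local",(t-O)@EX,(t-O)@EY)
E
```

```text
[ 79  77  77  78  80  80  82  82  82  81  78  74  76  80  83  86  88  88
  88  89  87  87  94 122 152 162 153 146 149 154 156 156 155 153 152 152
 152 152 154 156 158 159 158 157 155 154 152 151 148 144 139 135 136 140
 146 151 153 153 152 152 151 150 149 149 148 146 144 141 139 136 134 134
 132 116  89  73  74  77  80  83  85  86  87  86  85  84  88  94 100 102
 102 103 102 102 102]
228 165 [ 0.559  -0.0333  0.134 ] 0.0226 -0.0199
227 218 [ 0.5147 -0.0232  0.134 ] 0.0247 0.0255
290 165 [ 0.5501 -0.0823  0.134 ] -0.0271 -0.0199
290 218 [ 0.5052 -0.0755  0.134 ] -0.0285 0.0255
227 191 [ 0.5379 -0.0281  0.134 ] 0.0239 0.0018
290 191 [ 0.5286 -0.079   0.134 ] -0.0277 0.0018
258.5 191 [ 0.5333 -0.0535  0.134 ] -0.0019 0.0018
tcp local -0.0007586831410290209 0.0027586063265331857
```

Call:
send_rows --pt "1 0 30" --pt "1 0 60" --pt "1 0 80" --pt "1 0 95" --pt "1 0 99" --roll '[0,0,0,0,0]'

```text
clock: 3.12
position: [0.5362, -0.0524, 0.1113]
ee_rot: [0.996, -0.09, -0.001, -0.0]
ft_force: [0.1, -0.3, -0.4]
grip_width: 1.003
```

Call:
send_rows --pt "0 0 0" --pt "0 0 0" --pt "0 0 0" --pt "0 0 0" --pt "0 0 0" --roll '[0,0,0,0,0]' --jaw 0.7

```text
clock: 3.53
position: [0.5371, -0.0524, 0.1129]
ee_rot: [0.996, -0.09, 0.001, 0.0]
ft_force: [-0.0, 0.0, -0.1]
grip_width: 0.698
```

```bash
python3 - <<'E'
from h import *
s=monitor.get_obs();print(s["position"],s["ft_force"],s["grip_width"])
p,im,d=cam("wrist");p2,im2,d2=cam("scene");p3,im3,d3=cam("top")
np.savez("w2",im=im,d=d,im2=im2,d2=d2)
cv2.imwrite("pics/w2.png",np.hstack([im,cv2.resize(im2[160:310,180:285],(268,384),interpolation=cv2.INTER_CUBIC)]))
E
```

```text
[ 0.53711033 -0.05240854  0.11294106] [-0.02061446  0.02097378 -0.12460102] 0.6980144865057097
```

View pics/w2.png

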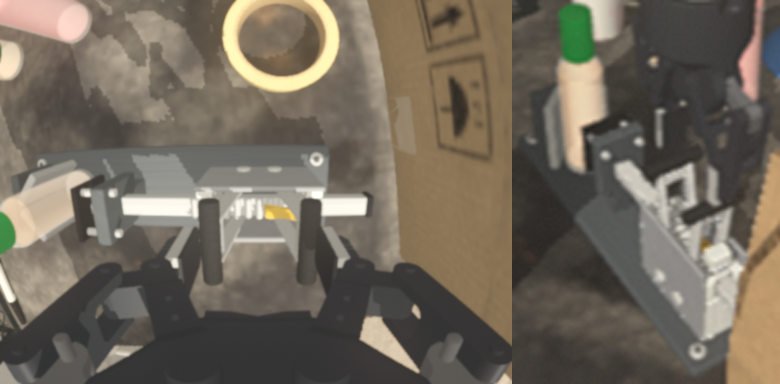

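The bars sit between the finger pads (bars at columns 210 and 310, fingers at 185 and 330). The pad at (88,210), its gap, the jaw plate at (107,210) and the bottle at (50,205) are all in the wrist view. Next I'll write a measuring helper from the wrist depth, then do the first stroke.

```bash
cat >> h.py <<'E'
def wcloud(p,d):
    f=foc(p);v,u=np.mgrid[:384,:512];x=u-p["cx"];y=v-p["cy"];r=np.hypot(x,y)+1e-9;th=r/f
    q=d*np.tan(th)/r
    w=(np.stack([x*q,y*q,d],-1)-np.array(p["t"]))@np.array(p["R"])
    return np.stack([(w[...,:2]-O)@EX,(w[...,:2]-O)@EY,w[...,2]],-1)
def jawprof(L,zlo=.084,zhi=.103):
    m=(L[...,2]>zlo)&(L[...,2]<zhi)&(abs(L[...,1])<.024)&(L[...,0]>.08)&(L[...,0]<.18)
    h,e=np.histogram(L[m][:,0],np.arange(.09,.18,.001));i=np.nonzero(h)[0]
    return " ".join(f"{e[k]*1e3:.0f}:{h[k]}" for k in i)
def measure(save=None):
    p,im,d=cam("wrist");L=wcloud(p,d);print("jaw",jawprof(L))
    if save: cv2.imwrite("pics/"+save,im)
    np.savez("last",im=im,L=L,d=d);return p,im,L
E
python3 - <<'E'
from h import *
p,im,L=measure()
m=(L[...,2]>.12)&(L[...,2]<.145)&(abs(L[...,1])<.025)
h,e=np.histogram(L[m][:,0],np.arange(-.06,.06,.002));print([(round(a*1e3),int(b)) for a,b in zip(e,h) if b])
m=(L[...,2]>.03)&(L[...,0]>.14)&(abs(L[...,1])<.03)&(L[...,2]>.09)
q=L[m];print("bottle",[(z,q[abs(q[:,2]-z)<.01][:,0].min().round(4)) for z in(.1,.11,.12) if (abs(q[:,2]-z)<.01).any()])
E
```

```text
jaw 102:1 103:11 104:14 105:14 106:32 107:262 108:171 109:72 110:77 111:64 112:69 113:71 114:69 115:67 116:64 117:59 118:47 119:9 124:2 125:8 126:14 127:7 128:13 129:8 130:10 131:10 132:32 133:215 134:140 135:68 136:59 137:45 138:32 139:6 160:20 161:125 162:135 163:76 164:55 165:43 166:36 167:36 168:32 169:23 170:16 171:22 172:17 173:13 174:14 175:7 176:12 177:9 178:7
[(-44, 1), (-42, 7), (-40, 2), (-38, 7), (-36, 13), (-34, 120), (-32, 302), (-30, 367), (-28, 331), (-26, 350), (-24, 406), (-22, 15), (18, 100), (20, 400), (22, 347), (24, 321), (26, 308), (28, 386), (30, 139), (32, 16), (34, 15), (36, 1), (38, 3), (40, 4)]
bottle [(0.1, np.float64(0.1602)), (0.11, np.float64(0.1595)), (0.12, np.float64(0.1595))]
```

Call:
send_rows --pt "0 0 0" --pt "0 0 0" --pt "0 0 0" --pt "0 0 0" --pt "0 0 0" --roll '[0,0,0,0,0]' --jaw 0.38

```text
clock: 4.15
position: [0.5368, -0.0524, 0.1145]
ee_rot: [0.996, -0.09, 0.001, 0.001]
ft_force: [-12.2, -0.2, 25.2]
grip_width: 0.387
```

```bash
python3 - <<'E'
from h import *
s=monitor.get_obs();print(s["position"],s["ft_force"],s["grip_width"])
p,im,L=measure()
m=(L[...,2]>.12)&(L[...,2]<.145)&(abs(L[...,1])<.025)
h,e=np.histogram(L[m][:,0],np.arange(-.06,.06,.002));print([(round(a*1e3),int(b)) for a,b in zip(e,h) if b])
E
```

```text
[ 0.53682392 -0.05238146  0.11451096] [-12.19385469  -0.17525159  25.20600579] 0.38719651249959347
jaw 108:3 109:10 110:15 111:15 112:144 113:260 114:84 115:77 116:63 117:65 118:68 119:64 120:68 121:54 122:61 123:42 124:29 125:1 130:8 131:10 132:11 133:11 134:10 135:8 136:11 137:14 138:131 139:192 140:89 141:59 142:54 143:33 144:17 145:1 159:1 160:21 161:111 162:126 163:69 164:68 165:44 166:36 167:38 168:30 169:21 170:26 171:17 172:12 173:14 174:10 175:13 176:9 177:9 178:9
[(-30, 6), (-28, 28), (-26, 102), (-24, 104), (-22, 127), (-20, 152), (-18, 329), (-16, 193), (12, 318), (14, 348), (16, 285), (18, 136), (20, 115), (22, 86), (24, 14), (26, 11), (28, 5)]
```

```bash
python3 - <<'E'
from h import *
s=monitor.get_obs();print(s["position"],s["ft_force"],s["torque"],s["grip_width"])
z=np.load("last.npz");im=z["im"]
p2,im2,d2=cam("scene")
cv2.imwrite("pics/w3.png",np.hstack([cv2.resize(im[170:330,150:360],(504,384),interpolation=cv2.INTER_CUBIC),cv2.resize(im2[160:310,180:285],(268,384),interpolation=cv2.INTER_CUBIC)]))
E
```

```text
[ 0.53678481 -0.05237278  0.11446838] [-1.17270662e+01 -8.33155703e-03  2.55643322e+01] [ 0.07728264  2.638616   -0.0623611 ] 0.38149524979663213
```

View pics/w3.png

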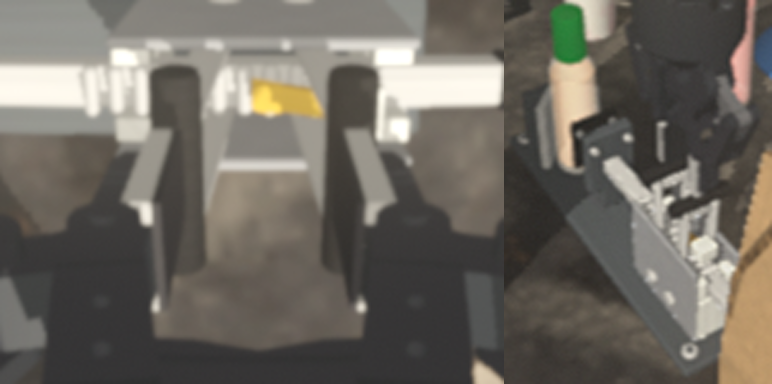

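The crop shows the pads flanking both bars (bars at 178 and 348, pads at 160 and 368). The jaw has moved about 5.5 mm, so the squeeze is not full yet. There is also a 25 N upward drag from the pads swinging forward. I'll raise the tool slightly and squeeze further.

Call:
send_rows --pt "0 0 -2" --pt "0 0 -4" --pt "0 0 -4" --pt "0 0 -4" --pt "0 0 -4" --roll '[0,0,0,0,0]' --jaw 0.3

```text
clock: 4.67
position: [0.5363, -0.0523, 0.1155]
ee_rot: [0.996, -0.09, -0.0, -0.0]
ft_force: [0.6, 0.4, -1.3]
grip_width: 0.3
```

```bash
cat >> h.py <<'E'
def bars(im,p,row=None):
    g=cv2.cvtColor(im,cv2.COLOR_BGR2GRAY)
    return g
def bars3(L):
    o=[]
    for lo,hi in((-.045,0),(0,.045)):
        m=(L[...,2]>.122)&(L[...,2]<.146)&(L[...,1]<-.012)&(L[...,1]>-.024)&(L[...,0]>lo)&(L[...,0]<hi)
        q=L[m];o.append((len(q),np.percentile(q[:,0],[2,50,98]).round(4).tolist(),np.percentile(q[:,2],95).round(4)))
    return o
def st():
    s=monitor.get_obs();print(s["clock"],s["position"].round(4),"F",s["ft_force"].round(1),"T",s["torque"].round(2),"g",round(s["grip_width"],3))
E
python3 - <<'E'
from h import *
st();print(bars3(np.load("last.npz")["L"]))
p,im,L=measure();print(bars3(L))
E
```

```text
4.6667 [ 0.5363 -0.0523  0.1155] F [ 0.6  0.4 -1.3] T [0.04 0.03 0.01] g 0.3
[(594, [-0.026, -0.0202, -0.0155], np.float64(0.1432)), (614, [0.0126, 0.0181, 0.0236], np.float64(0.143))]
jaw 111:9 112:12 113:14 114:14 115:164 116:247 117:76 118:71 119:65 120:62 121:63 122:60 123:60 124:64 125:52 126:46 127:19 128:3 133:8 134:10 135:8 136:8 137:13 138:12 139:9 140:11 141:132 142:206 143:71 144:61 145:49 146:35 147:14 148:1 159:1 160:27 161:108 162:130 163:76 164:62 165:44 166:33 167:30 168:32 169:25 170:20 171:19 172:16 173:11 174:11 175:13 176:8 177:9 178:9
[(581, [-0.0336, -0.0269, -0.0146], np.float64(0.1423)), (544, [0.0138, 0.0242, 0.0304], np.float64(0.1423))]
```

```bash
python3 - <<'E'
from h import *
z=np.load("last.npz");im=z["im"]
p2,im2,d2=cam("scene")
cv2.imwrite("pics/w4.png",np.hstack([cv2.resize(im[170:330,150:360],(504,384),interpolation=cv2.INTER_CUBIC),cv2.resize(im2[160:310,180:285],(268,384),interpolation=cv2.INTER_CUBIC)]))
E
```

```text
(no output)
```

View pics/w4.png

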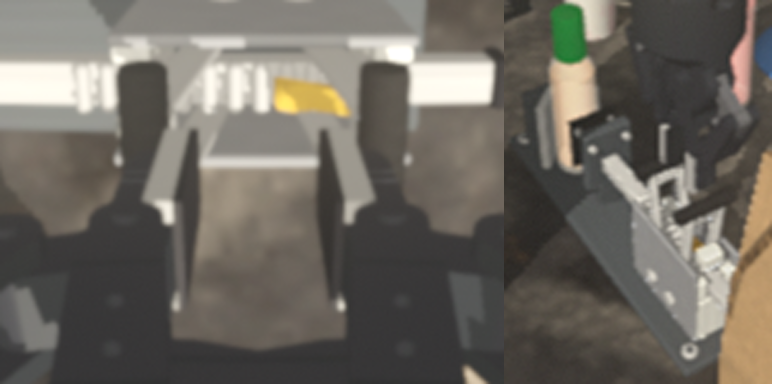

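The bars have sprung back open. The pads gripped too high (tips at row 130 in the crop, above the bars) and slipped off the top. I'll lift, open, and go back in about 13 mm deeper than before.

Call:
send_rows --pt "0 0 -10" --pt "0 0 -20" --pt "0 0 -30" --pt "0 0 -30" --pt "0 0 -30" --roll '[0,0,0,0,0]'

```text
clock: 5.18
position: [0.5372, -0.0524, 0.147]
ee_rot: [0.996, -0.09, 0.001, 0.0]
ft_force: [-0.4, 0.7, 0.7]
grip_width: 0.303
```

Call:
send_rows --pt "0 0 0" --pt "0 0 0" --pt "0 0 0" --pt "0 0 0" --pt "0 0 0" --roll '[0,0,0,0,0]' --jaw 1

```text
clock: 5.6
position: [0.5364, -0.0523, 0.1457]
ee_rot: [0.996, -0.09, -0.0, 0.0]
ft_force: [-0.3, 0.2, -0.9]
grip_width: 0.978
```

Call:
send_rows --pt "0 0 10" --pt "0 0 20" --pt "0 0 30" --pt "0 0 40" --pt "0 0 46" --roll '[0,0,0,0,0]'

```text
clock: 6.02
position: [0.5356, -0.0523, 0.0978]
ee_rot: [0.996, -0.09, -0.001, -0.0]
ft_force: [-1.3, 1.0, 0.1]
grip_width: 1.0
```

Call:
send_rows --pt "0 0 0" --pt "0 0 0" --pt "0 0 0" --pt "0 0 0" --pt "0 0 0" --roll '[0,0,0,0,0]' --jaw 0.65

```text
clock: 6.43
position: [0.5368, -0.0535, 0.1005]
ee_rot: [0.996, -0.09, 0.0, 0.001]
ft_force: [-0.9, -4.5, 3.6]
grip_width: 0.651
```

```bash
python3 - <<'E'
from h import *
st()
p,im,L=measure();print(bars3(L))
E
```

```text
6.4333 [ 0.5368 -0.0535  0.1005] F [-0.9 -4.5  3.6] T [-1.15  0.5   0.  ] g 0.651
jaw 114:14 115:12 116:14 117:44 118:299 119:174 120:85 121:72 122:77 123:62 124:67 125:71 126:65 127:53 128:67 129:31 130:11 136:6 137:10 138:12 139:9 140:11 141:12 142:12 143:42 144:206 145:170 146:82 147:55 148:53 149:29 150:5 160:26 161:124 162:154 163:84 164:56 165:58 166:39 167:46 168:39 169:24 170:24 171:18 172:14 173:16 174:14 175:10 176:15 177:9 178:6
[(850, [-0.035, -0.0245, -0.0178], np.float64(0.143)), (843, [0.0149, 0.0217, 0.0325], np.float64(0.143))]
```

Call:
send_rows --pt "0 1 0" --pt "0 1 -1" --pt "0 1 -2" --pt "0 1 -2" --pt "0 1 -2" --roll '[0,0,0,0,0]' --jaw 0.4

```text
clock: 6.9
position: [0.5371, -0.0536, 0.1019]
ee_rot: [0.996, -0.09, 0.001, 0.0]
ft_force: [5.1, -3.2, -6.1]
grip_width: 0.427
```

```bash
python3 - <<'E'
from h import *
st()
p,im,L=measure();print(bars3(L))
E
```

```text
6.9 [ 0.5371 -0.0536  0.1019] F [ 5.1 -3.2 -6.1] T [-0.65 -1.07 -0.02] g 0.427
jaw 124:16 125:9 126:12 127:56 128:316 129:165 130:61 131:69 132:54 133:75 134:55 135:59 136:70 137:52 138:49 139:36 140:6 146:1 147:10 148:10 149:12 150:6 151:14 152:12 153:57 154:218 155:140 156:74 157:47 158:32 159:31 160:29 161:89 162:105 163:72 164:49 165:47 166:46 167:33 168:36 169:25 170:25 171:18 172:13 173:18 174:15 175:16 176:6 177:9 178:13
[(864, [-0.0258, -0.0158, -0.0088], np.float64(0.1434)), (874, [0.0057, 0.0129, 0.0228], np.float64(0.1429))]
```

Call:
send_rows --pt "0 0 1" --pt "0 0 1" --pt "0 0 1" --pt "0 0 1" --pt "0 0 1" --roll '[0,0,0,0,0]' --jaw 0.92

```text
clock: 7.37
position: [0.5365, -0.0528, 0.1011]
ee_rot: [0.996, -0.09, 0.0, -0.0]
ft_force: [0.1, 0.1, -0.9]
grip_width: 0.918
```

```bash
python3 - <<'E'
from h import *
st()
p,im,L=measure("w5.png");print(bars3(L))
E
```

```text
7.3667 [ 0.5365 -0.0528  0.1011] F [ 0.1  0.1 -0.9] T [-0.01 -0.02  0.01] g 0.918
jaw 123:1 124:11 125:17 126:15 127:50 128:303 129:167 130:78 131:68 132:63 133:64 134:68 135:52 136:66 137:60 138:49 139:33 140:8 146:3 147:7 148:8 149:11 150:9 151:10 152:10 153:68 154:219 155:152 156:58 157:54 158:35 159:29 160:24 161:101 162:101 163:65 164:56 165:53 166:43 167:39 168:26 169:31 170:25 171:22 172:17 173:16 174:16 175:4 176:18 177:7 178:5
[(726, [-0.0443, -0.0281, -0.0225], np.float64(0.1424)), (743, [0.02, 0.0258, 0.0442], np.float64(0.1434))]
```

View pics/w5.png

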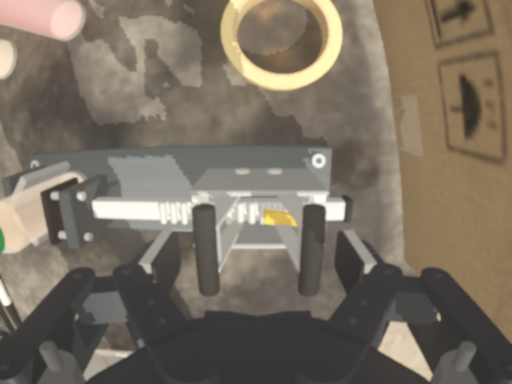

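The handles are fully released (bars at columns 205 and 312) and the jaw has held at about 21 mm. The pad at (67,205) is all but touching the bottle. I'll take the next stroke in increments and measure the gap.

Call:
send_rows --pt "0 1 0" --pt "0 1 0" --pt "0 1 0" --pt "0 1 0" --pt "0 1 0" --roll '[0,0,0,0,0]' --jaw 0.52

```text
clock: 7.83
position: [0.5373, -0.0537, 0.1024]
ee_rot: [0.996, -0.09, 0.001, -0.0]
ft_force: [-1.1, 1.6, 9.4]
grip_width: 0.521
```

```bash
cat >> h.py <<'E'
def gap(L):
    m=(L[...,2]>.084)&(L[...,2]<.103)&(abs(L[...,1])<.024)
    x=L[m][:,0];h,e=np.histogram(x,np.arange(.09,.18,.0005));hs=np.convolve(h,[1,1,1],'same')
    c=(e[:-1]+e[1:])/2;a=np.argmax(np.where((c>.105)&(c<.148),hs,0));x1=x[abs(x-c[a])<.0012].mean()
    b=np.argmax(np.where((c>x1+.014)&(c<x1+.028),hs,0));x2=x[abs(x-c[b])<.0012].mean()
    print("plate %.1f pad %.1f diff %.1f"%(x1*1e3,x2*1e3,(x2-x1)*1e3))
    k=(L[...,2]>.105)&(L[...,2]<.125)&(abs(L[...,1])<.006)&(L[...,0]>.145)&(L[...,0]<.2);print("bottle",np.percentile(L[k][:,0],[1,5,20]).round(4))
E
python3 - <<'E'
from h import *
gap(np.load("last.npz")["L"]);st()
p,im,L=measure();gap(L)
E
```

```text
plate 128.7 pad 154.8 diff 26.0
bottle [0.1603 0.1609 0.1615]
7.8333 [ 0.5373 -0.0537  0.1024] F [-1.1  1.6  9.4] T [ 0.43  0.34 -0.04] g 0.521
jaw 125:8 126:15 127:12 128:12 129:12 130:9 131:14 132:9 133:13 134:12 135:13 136:17 137:195 138:262 139:93 140:63 141:52 142:65 143:57 144:53 145:58 146:60 147:48 148:42 149:11 150:1 154:13 155:100 156:178 157:69 158:66 159:45 160:31 161:57 162:108 163:77 164:65 165:50 166:36 167:37 168:34 169:32 170:29 171:15 172:17 173:15 174:15 175:10 176:13 177:13 178:12
plate 138.2 pad 156.3 diff 18.0
bottle [0.1608 0.1615 0.1622]
```

The pad is already pressed back about 8 mm: the plate-to-pad distance fell from 26.0 to 18.0. That is under 10 but past the target, so I'll ease the handles open slightly.

Call:
send_rows --pt "0 0 0" --pt "0 0 0" --pt "0 0 0" --pt "0 0 0" --pt "0 0 0" --roll '[0,0,0,0,0]' --jaw 0.555

```text
clock: 8.3
position: [0.5372, -0.0537, 0.1018]
ee_rot: [0.996, -0.09, 0.001, -0.0]
ft_force: [1.2, 2.5, 6.9]
grip_width: 0.555
```

```bash
python3 - <<'E'
from h import *
st()
for i in range(3):
    p,im,L=measure() if i==0 else cam("wrist")
    gap(L if i==0 else wcloud(p,L))
E
```

```text
8.3 [ 0.5372 -0.0537  0.1018] F [1.2 2.5 6.9] T [ 0.52 -0.25 -0.06] g 0.555
jaw 125:7 126:13 127:16 128:9 129:13 130:10 131:10 132:11 133:9 134:11 135:27 136:212 137:261 138:82 139:60 140:56 141:66 142:63 143:59 144:48 145:61 146:46 147:34 148:17 149:1 154:8 155:132 156:185 157:89 158:55 159:52 160:27 161:56 162:113 163:78 164:57 165:51 166:48 167:44 168:34 169:28 170:25 171:22 172:16 173:16 174:14 175:15 176:12 177:11 178:5
plate 137.2 pad 156.3 diff 19.1
bottle [0.1609 0.1614 0.1621]
plate 137.2 pad 156.2 diff 19.1
bottle [0.1609 0.1615 0.1621]
plate 137.2 pad 156.3 diff 19.1
bottle [0.161  0.1615 0.1621]
```

Press is now about 6.9 mm. One small easing will centre it near 6.5.

Call:
send_rows --pt "0 0 0" --pt "0 0 0" --pt "0 0 0" --pt "0 0 0" --pt "0 0 0" --roll '[0,0,0,0,0]' --jaw 0.568

```text
clock: 8.87
position: [0.5371, -0.0537, 0.1016]
ee_rot: [0.996, -0.09, 0.001, -0.0]
ft_force: [3.6, 3.3, 5.6]
grip_width: 0.564
```

Call:
send_rows --pt "0 0 0" --pt "0 0 0" --pt "0 0 0" --pt "0 0 0" --pt "0 0 0" --roll '[0,0,0,0,0]'

```text
clock: 9.28
position: [0.5371, -0.0537, 0.1016]
ee_rot: [0.996, -0.09, 0.001, -0.0]
ft_force: [3.9, 3.0, 6.0]
grip_width: 0.567
```

```bash
python3 - <<'E'
from h import *
st()
p,im,L=measure();gap(L)
p2,im2,d2=cam("scene")
cv2.imwrite("pics/w6.png",np.hstack([im,cv2.resize(im2[160:310,180:285],(268,384),interpolation=cv2.INTER_CUBIC)]))
E
```

```text
9.2833 [ 0.5371 -0.0537  0.1016] F [3.9 3.  6. ] T [ 0.83 -0.67 -0.02] g 0.567
jaw 124:1 125:5 126:11 127:16 128:8 129:13 130:10 131:10 132:14 133:10 134:15 135:72 136:315 137:144 138:68 139:60 140:59 141:65 142:55 143:60 144:49 145:68 146:46 147:20 148:4 149:1 154:11 155:141 156:201 157:73 158:60 159:51 160:33 161:52 162:118 163:83 164:50 165:54 166:40 167:38 168:33 169:30 170:31 171:16 172:21 173:17 174:13 175:15 176:8 177:12 178:7
plate 136.7 pad 156.3 diff 19.6
bottle [0.1611 0.1615 0.1622]
```

View pics/w6.png

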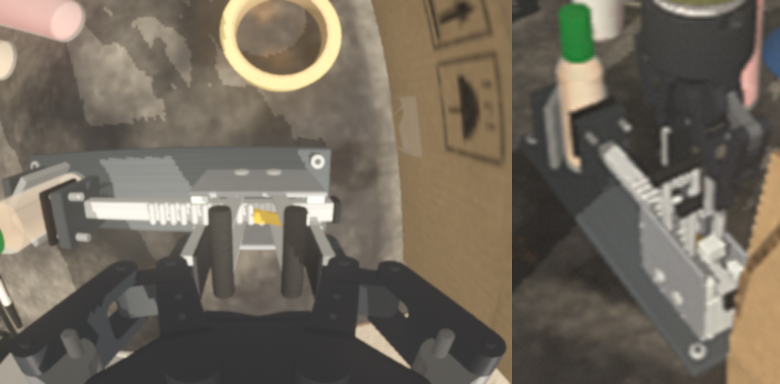

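The final view shows the fingers holding the bars (columns 222 and 294), the gap at (67,205) partly closed, and the pins out behind the plate at (85,190) and (85,238). The press reads about 6.4 mm and is steady, so I'm handing in.

```bash
python3 - <<'E'
from h import *
print(manip.hand_in());st()
E
```

```text
the job is handed in; nothing more can be done
None
the job is handed in; nothing more can be done
```

I clamped the bottle and handed the job in at about 9.3 s, with the gripper still holding the handles. At the last check the pad was pushed back about 6.4 mm. That comes from the plate-to-pad distance in the wrist depth, which fell from 26.0 mm free to 19.6 mm. The reading is good to roughly half a millimetre, and I had no second sensor to confirm it.

- **First squeeze failed:** I gripped too high on the bars. The squeeze was only partial, with about 25 N pushing up on the tool, and the bars slipped out and sprung open by themselves. The jaw had already moved about 8 mm. I lifted, went back in about 13 mm deeper and carried on.
- **Second stroke:** the fingers stalled at an opening of 0.427, consistent with the handle stop. On full release the jaw held at about 21 mm, with the pad almost touching the bottle.
- **Third stroke overshot:** the pad went back about 8 mm, past the 6–7 mm target but under the 10 mm limit. I eased the handles open slightly to 6.9 mm, then 6.4 mm.

The bottle stayed upright in the V-block. The wrist and scene views showed nothing nearby disturbed, though I didn't measure the bystanders' positions afterwards. Only the handles were worked.

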